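# Spin-check the soldering turntable and stop it on its mark

## Robot

A 6-joint arm with a two-finger parallel gripper is mounted at the origin on the work surface. World frame = base frame: x ahead of the robot, y to its left, z up, the work surface at z = 0. Lengths are in m, angles in degrees, forces in N, time in s.
With the tool pointing down it reaches from about 0.3 to 0.75 m from the base axis. Payload 8.5 kg.
Tool frame: the origin (TCP) lies between the finger pads; the fingertips stand 17 mm ahead of it and the grasp point (between the pads) lies 2 mm behind it; z points along the fingers, y is the direction in which the jaws open and shut (so a half turn about z gives the same grasp; the last joint's range is limited). The gripper opens to 85 mm and grips with 20 to 120 N. Pads are 22 mm wide; open, the fingers measure 114 mm over their backs; the gripper's body (76 mm by 85 mm) begins 54 mm behind the grasp point. The pads swing forward as they close: fully open they stand 13 mm farther back than shut.
Start: joints at [60.602, 21.807, 74.336, -0, 83.858, -12.336], TCP at [0.161, 0.526, 0.248] pointing down, gripper open.
Joint ranges: [-178.18, 178.18], [-50.72, 133.34], [12.68, 142.11], [-81.47, 261.47], [9.98, 163.14], [-165.26, 165.26]. Speed limits (degrees/s): [136.94, 136.94, 180, 180, 180, 180].

## Interface

Orientations are given as a 3x3 rotation matrix whose columns are the frame's x, y, z axes.
In Python, from rig import readout, eyes, env gives the robot as it stands.
- The arm moves only by the tool arm_command, never from a script. Its argument "rows" is text: rows parted by semicolons, each of 7 numbers parted by spaces: the closure, from 0 (fully open) to 1 (shut), then the shift along the tool's x, y, z in mm, then the turn, a rotation vector about the tool's x, y, z in degrees. In form: grip dx dy dz rx ry rz; .... A call has 1 to 5 rows; each row shifts and turns the commanded pose from where the row before left it, along the tool's axes as they then stand; what a row does not reach is not made up. A row lasts 1/12 s, in which the tool goes at most 41.7 mm and 7.16 degrees, less where a joint would pass 70% of its speed; a pose out of reach is approached as far as the arm can. A call with a gripper value outside its range is refused whole. The fingers move at their own pace and stop on an object; "squeeze" is the grip in N (left out, the last holds). Time passes only in rows, so rows that do not move let the fingers close. It gives the time, the measured TCP pose, the force and the opening at its end, in the units of the state.
- readout.observe(): the state, without advancing time (a new reading comes with each control period).
- eyes.get_image(name): name is "scene" or "top" or "wrist"; returns the picture (384x512x3 uint8, red, green, blue); there is no depth.
- eyes.camera_model(name): a dict with "mtx" (3x3 intrinsics, pixels), "view" (4x4, takes a point from world to camera coordinates). Camera axes: x right, y up, looking along -z (the intrinsics and any distortion apply to the point x, -y, -z); pixel columns grow to the right and rows downward; lengths in m; the calibration is good to about 2 mm. A picture is of the moment at which its call begins: read the wrist's pose just before it. camera_model takes no time and is no camera call; for the wrist camera it gives the pose at the moment of the call.
- env.close_job(): hands the job in, once; it reports no verdict.
The state is a dict: "time_s": time; "q": joint angles; "qvel": joint speeds; "joint_efforts": joint torques, N m; "position": TCP position; "tool_rot": TCP orientation; "ft_force": force on the tool from outside, world axes, zero at the start; "wrist_torque": the same for the moment, N m; "grip_width": finger opening in m.
Only numpy, scipy, OpenCV 4.12 (cv2) and the standard library are available. Lean on these libraries where they do the work, as an engineer would, in place of code of your own. Each camera call takes 0.05 s, during which the arm holds its last target. There are 200 camera calls.

## Task

Check the soldering turntable's bearing: flick the disc by one of its posts so that it coasts on its own, untouched, for at least two seconds at more than a quarter turn a second, then brake the disc with a fingertip so that it stops with its index mark at the stand's pointer, and take the finger away. Stop it there in one go: after the mark has passed the pointer the disc may not come to rest anywhere else. Grasp nothing, leave the ring lying on the block in the middle, and do not disturb the other things on the bench.

Things in the scene. Friction and masses are not known exactly. Their poses are not given: they have to be found in the camera images.
- stand: Fixed dark stand of the turntable; origin on the bench under the disc's axis, z up, x towards its pointer. Carries a level aluminium disc (270 mm diameter, top face 58 mm above the bench). Two round posts and the index fin stand 85 mm from the axis, 120 degrees apart. The flat band from 95 to 135 mm radius stays clear as it turns: a fingertip can press down there to brake.
- turntable (a joint): Disc angle, rad, unlimited, counted over turns, growing counter-clockwise from above; 0 and whole turns (2 pi) = mark at the pointer. Turns freely both ways, inertia 0.006 to 0.010 kg m2. Coasting, it slows in proportion to speed (time constant 5 to 9 s) plus a drag of 0.02 to 0.04 rad/s2. A few newtons on the band stop it almost at once. Starts at rest at 0.8 to 5.5.
- mark (a point): Index mark: dark engraved radial line, 6 mm wide, from the fin to the disc's rim; this point is on it at 125 mm from the axis, on the disc's top face (58 mm above the bench). The fin just inside it is a flat upright steel tab 16 mm (radial) x 6 mm x 25 mm tall, centred 85 mm from the axis.
- post_a (a point): Top centre (83 mm above the bench) of the round post that stands 120 degrees counter-clockwise from the mark, 85 mm from the axis; 12 mm diameter, 25 mm tall. Push it sideways to spin the disc.
- post_b (a point): Top centre of the like post 120 degrees clockwise from the mark.
- pointer (a point): Tip of the stand's fixed dark pointer, 139 mm from the axis just outside the rim, 62 mm above the bench. Its bracket (22 mm wide) reaches out to 162 mm and up to 66 mm above the bench.
- block_top (a point): Centre of the top face (78 mm above the bench) of the round pale soldering block, 64 mm diameter, 20 mm tall, fixed on the middle of the disc and turning with it.
- ring: Plain brass finger ring, 23 mm across, 6 mm tall, lying loose on the soldering block; origin at the centre of its underside. Must stay on the block, within 15 mm of its centre.
- bench_block: Loose steel block 60 x 60 x 20 mm; origin under its centre. Leave alone.
- flux_jar: Loose amber jar with white cap, 44 mm diameter, about 50 mm tall; origin under its centre. Leave alone.
- ring_clamp: Loose wooden hand clamp with brass band, 133 x 31 x 21 mm, lying; origin near its middle, long axis x. Leave alone.
- pliers: Loose pliers with black handles, about 160 mm long, 11 mm thick, lying along x; origin near the middle. Leave alone.
- brush: Loose hand brush lying on the bench along its x; leave alone.
- dish: Loose white ceramic dish, 70 mm across, 22 mm tall; leave alone.
- hammer: Loose small hammer lying on the bench along its x; leave alone.

How it is judged (in metres and radians):
On the way, in this order (a step that is already met when the one before it is completed fails the run):
1. the disc coasts untouched at over 1.5 rad/s for 2 s ((velocity of joint turntable above 1.5 rad/s or velocity of joint turntable below -1.5 rad/s) and contact force between the fingers and stand below 0.02 N), for 2 s.
2. a fingertip holds the disc still with the mark at the pointer (contact force between the fingers and stand above 0.3 N and velocity of joint turntable between -0.1 and 0.1 rad/s and y of mark in the frame of stand between -0.0175 and 0.0175 m and x of mark in the frame of stand above 0 m), for 0.1 s.
At the end, for the whole second after the job is handed in: The disc is at rest (under 0.03 rad/s) with the mark within 17.5 mm sideways of the pointer's line (8 degrees), the ring lies on the block within 15 mm of its centre, and nothing is touched (y of mark in the frame of stand between -0.0175 and 0.0175 m and x of mark in the frame of stand above 0 m and velocity of joint turntable between -0.03 and 0.03 rad/s and distance between ring and block_top below 0.015 m).
It fails at once if after the mark has passed the pointer, the disc came to rest away from it ((value of joint turntable above 6.5 rad or value of joint turntable below -0.2 rad) and velocity of joint turntable between -0.02 and 0.02 rad/s and not (y of mark in the frame of stand between -0.0175 and 0.0175 m and x of mark in the frame of stand above 0 m)).
It fails at once if the ring was lifted or knocked off the middle of the block (not (distance between ring and block_top below 0.015 m)).
It fails at once if a bystander was moved by more than 15 mm (distance of any of bench_block, flux_jar, ring_clamp, pliers, brush, dish, hammer from where it was at the start of the episode above 0.015 m).
It also fails if it takes over 58 s, if anything falls off the work surface, if the arm or the gripper's body presses on something with over 40 N, if the wrist force passes 120 N, or if a joint passes its speed limit or range.

## Working session

There is one attempt and no reset: what is moved stays moved. The work goes in short steps, Python scripts to look and compute and a tool call to move; the robot and the scene stay as the last step left them, time stands still between calls to the robot, and variables do not carry over. Pictures are saved under pics/ and viewed, about 8 in all and at most 12, crops included, and the job is handed in when it is done.

Besides the shell and the picture viewer there is one more tool, called after "Request:" as name(argument=value, ...), one argument or row to a line, values as JSON. arm_command: Moves the arm, as the interface text tells. Its arguments: {"type":"object","properties":{"rows":{"type":"string"},"squeeze":{"type":"number"}},"required":["rows"]}

```bash
mkdir -p pics; ls; cat > h.py <<'E'
import numpy as np, cv2
from rig import readout, eyes, env
def snap(n,f):
    m=eyes.camera_model(n); im=np.array(eyes.get_image(n)); cv2.imwrite('pics/'+f,im[:,:,::-1]); return im,m
def ray(m,u,v):
    d=m.get('dist'); K=np.array(m['mtx']);V=np.array(m['view'])
    p=np.linalg.inv(K)@[u,v,1]; c=np.array([p[0],-p[1],-1]); R=V[:3,:3]
    return -R.T@V[:3,3], R.T@c
def onz(m,u,v,z):
    o,d=ray(m,u,v); return o+d*(z-o[2])/d[2]
def pix(m,P):
    K=np.array(m['mtx']);V=np.array(m['view']); c=V[:3,:3]@np.array(P)+V[:3,3]; q=K@[c[0],-c[1],-c[2]]; return q[:2]/q[2]
E
python3 - <<'E'
from h import *
for n in('top','scene'):
    im,m=snap(n,n+'0.png'); print(n,m)
im=np.hstack([cv2.imread('pics/top0.png')]); cv2.imwrite('pics/top0b.png',cv2.resize(im,(800,600)))
print(readout.observe())
E
```

```text
pics
top {'mtx': array([[367.94116026,   0.        , 261.99509757],
       [  0.        , 367.94116026, 189.60189969],
       [  0.        ,   0.        ,   1.        ]]), 'view': array([[-0.01482551, -0.99987482,  0.00552704,  0.02250425],
       [ 0.98814867, -0.01380658,  0.15287771, -0.53180634],
       [-0.15278226,  0.00772802,  0.98822966, -1.24955033],
       [ 0.        ,  0.        ,  0.        ,  1.        ]])}
scene {'mtx': array([[395.83449406,   0.        , 255.72270918],
       [  0.        , 395.83449406, 192.44310611],
       [  0.        ,   0.        ,   1.        ]]), 'view': array([[-0.05533487,  0.9982911 ,  0.01878632,  0.02130697],
       [-0.61378957, -0.04885026,  0.78795687,  0.2540898 ],
       [ 0.78752804,  0.03207065,  0.61544379, -1.58668731],
       [ 0.        ,  0.        ,  0.        ,  1.        ]])}
{'time_s': 0.1, 'q': array([ 6.05996678e+01,  2.18377239e+01,  7.43787517e+01, -6.58749927e-04,
        8.38594936e+01, -1.23369674e+01]), 'qvel': array([ 0.02696929, -0.08190839, -0.12611293, -0.02402291, -0.02665472,
       -0.0041612 ]), 'joint_efforts': array([ 4.37225215e-03, -4.49223590e+01, -2.31654990e+01, -8.87630722e-05,
        3.64003528e-03, -1.83864955e-05]), 'position': array([0.16128011, 0.5255686 , 0.24777771]), 'tool_rot': array([[-9.55981106e-01,  2.93427527e-01, -6.40942663e-04],
       [ 2.93428101e-01,  9.55980440e-01, -1.16076074e-03],
       [ 2.72129497e-04, -1.29773592e-03, -9.99999121e-01]]), 'ft_force': array([ 0.2020735 , -0.00097929, -0.39844914]), 'wrist_torque': array([-0.05154498, -0.0028583 , -0.00206322]), 'grip_width': 0.08516711379547695}
```

View pics/top0b.png

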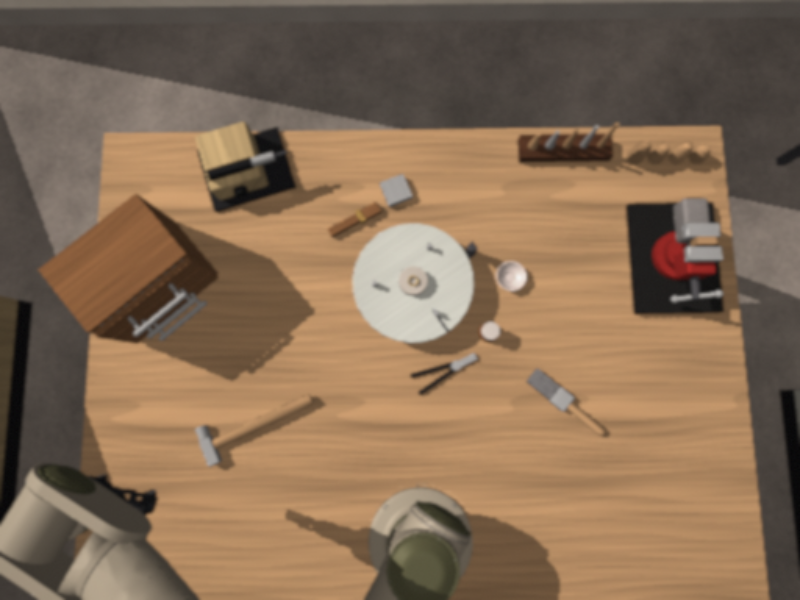

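View pics/scene0.png

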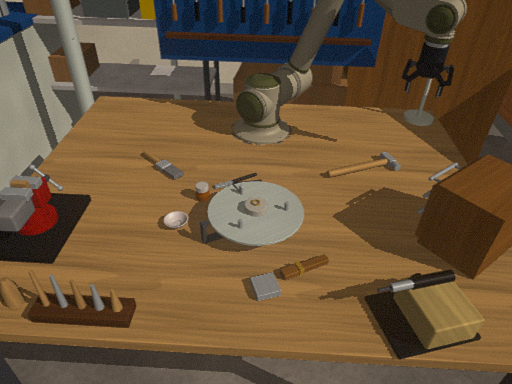

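The disc is centred near (414,282) in the enlarged top view and the pointer is at (472,250). There are uprights at (435,248), (380,287) and (441,318), so I'll measure those and zoom in.

```bash
cat > meas.py <<'E'
from h import *
im=cv2.imread('pics/top0.png'); m=eyes.camera_model('top')
hsv=cv2.cvtColor(im,cv2.COLOR_BGR2HSV)
k=((hsv[...,1]<45)&(hsv[...,2]>110)).astype(np.uint8); k[:, :215]=0;k[:,310:]=0;k[:135]=0;k[225:]=0
cs,_=cv2.findContours(k,cv2.RETR_EXTERNAL,cv2.CHAIN_APPROX_NONE); c=max(cs,key=cv2.contourArea)
P=np.array([onz(m,u,v,.058)[:2] for u,v in cv2.convexHull(c)[:,0]])
A=np.c_[2*P,np.ones(len(P))]; s=np.linalg.lstsq(A,(P**2).sum(1),rcond=None)[0]
print('centre',s[:2],'r',np.sqrt(s[2]+s[0]**2+s[1]**2))
C=s[:2]
for n,u,v,z in [('ptr',472,250,.062),('u1',435,248,.07),('u2',380,287,.07),('u3',441,318,.07)]:
    p=onz(m,(u+.5)/1.5625-.5,(v+.5)/1.5625-.5,z)[:2]-C; print(n,p,np.hypot(*p),np.degrees(np.arctan2(p[1],p[0])))
crop=im[130:235,210:330]; cv2.imwrite('pics/crop.png',cv2.resize(crop,None,fx=5.5,fy=5.5,interpolation=cv2.INTER_CUBIC))
E
python3 meas.py
```

```text
centre [0.5624791  0.00658526] r 0.13376548256360327
ptr [ 0.06967937 -0.13258102] 0.14977630115193077 -62.2753486720059
u1 [ 0.07344858 -0.04947672] 0.08855867687442155 -33.965153366047005
u2 [-0.01279856  0.07333884] 0.07444722458616891 99.89915340979019
u3 [-0.08324243 -0.05918988] 0.10214080574777563 -144.5851117898026
```

View pics/crop.png

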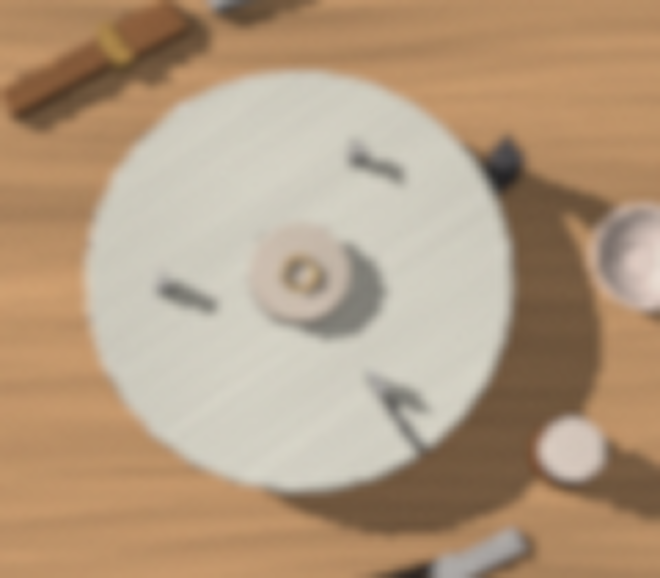

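The mark lies at about -143° in world and the pointer at about -60°, so the disc angle is about 4.8 rad. Post B is at about 96°, on the robot's left. I'll push post B in world +x (clockwise), then brake near 90°.

Request:
arm_command(
  rows="1 0 0 0 0 0 -5.7; 1 0 0 0 0 0 -5.7; 1 0 0 0 0 0 -5.65; 1 -25 -31 0 0 0 0; 1 -25 -31 0 0 0 0",
)

```text
time_s: 0.52
position: [0.2109, 0.4635, 0.2476]
tool_rot: [[-1.0, -0.004, -0.001], [-0.004, 1.0, -0.001], [0.001, -0.001, -1.0]]
ft_force: [0.6, 0.4, -0.3]
grip_width: 0.0256
```

Request:
arm_command(
  rows="1 -25 -31 0 0 0 0; 1 -25 -31 0 0 0 0; 1 -25 -31 0 0 0 0; 1 -25 -31 0 0 0 0; 1 -25 -31 0 0 0 0",
)

```text
time_s: 0.93
position: [0.337, 0.307, 0.2482]
tool_rot: [[-1.0, 0.0, -0.0], [0.0, 1.0, -0.0], [0.0, -0.0, -1.0]]
ft_force: [1.0, 1.1, 0.1]
grip_width: -0.0
```

Request:
arm_command(
  rows="1 -25 -31 0 0 0 0; 1 -25 -31 0 0 0 0; 1 -25 -31 0 0 0 0; 1 -25 -31 0 0 0 0; 1 -25 -31 0 0 0 0",
)

```text
time_s: 1.35
position: [0.462, 0.1518, 0.2482]
tool_rot: [[-1.0, 0.0, -0.0], [0.0, 1.0, 0.0], [0.0, 0.0, -1.0]]
ft_force: [1.6, 0.8, 1.2]
grip_width: -0.0003
```

```bash
python3 - <<'E'
from h import *
s=readout.observe(); print(s['time_s'],s['position'],s['tool_rot'].round(3),s['grip_width'])
E
```

```text
1.35 [0.46204314 0.15184446 0.24817705] [[-1.  0. -0.]
 [ 0.  1.  0.]
 [ 0.  0. -1.]] -0.00027867085580078957
```

Request:
arm_command(
  rows="1 -23 -32 0 0 0 0; 1 -22 -31 0 0 0 0; 1 0 0 30 0 0 0; 1 0 0 28 0 0 0; 1 0 0 0 0 0 0",
)

```text
time_s: 1.77
position: [0.5042, 0.0901, 0.1856]
tool_rot: [[-1.0, 0.002, -0.01], [0.002, 1.0, 0.001], [0.01, 0.001, -1.0]]
ft_force: [0.1, -0.9, -0.3]
grip_width: -0.0001
```

```bash
python3 - <<'E'
from h import *
print(readout.observe()['position'])
a,m=snap('wrist','w1.png'); b,mt=snap('top','t1.png'); c,ms=snap('scene','s1.png')
C=np.array([.5625,.0066])
for n,P in [('B',[.553,.091,.083]),('A',[.640,-.027,.083]),('C',[*C,.078])]: print(n,pix(m,P),pix(mt,P),pix(ms,P))
x=np.hstack([a[:,:,::-1],cv2.resize(c[150:278,170:341,::-1],(512,384))])
cv2.imwrite('pics/v1.png',cv2.resize(np.vstack([np.hstack([a,cv2.resize(c[160:256,192:320],(512,384))]),np.hstack([cv2.resize(b[130:226,210:338],(512,384)),b])])[:,:,::-1],(800,600)))
E
```

```text
[0.50419241 0.09011496 0.1856074 ]
B [255.19715906 247.73391916] [239.58183985 181.93548632] [285.7067582  201.23903542]
A [136.3872275  325.28872836] [273.76187521 156.55292131] [240.57797714 220.05352585]
C [163.88262255 254.19832764] [264.3333558  179.11632746] [255.08501636 203.29340561]
```

View pics/v1.png

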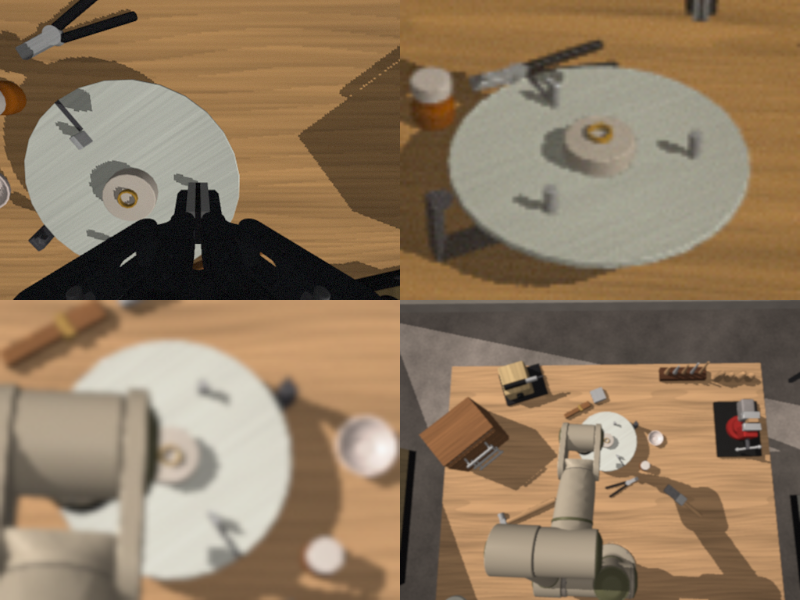

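The wrist view shows the mark (from about (99,173) to (73,129)), the pointer bracket near (51,303) and post B just ahead of the fingers. I'll write an angle tracker that samples the band in polar coordinates, and check it on this wrist image and the earlier top image.

```bash
cat > trk.py <<'E'
from h import *
C=np.array([.5625,.0066])
TH=np.radians(np.arange(-180,180,1.))
def prof(im,m,r0=.104,r1=.131,z=.058):
    g=cv2.GaussianBlur(cv2.cvtColor(im,cv2.COLOR_RGB2GRAY),(3,3),0).astype(np.float32)
    rr=np.linspace(r0,r1,10)
    P=np.array([[pix(m,[C[0]+r*np.cos(t),C[1]+r*np.sin(t),z]) for r in rr] for t in TH]).astype(np.float32)
    v=cv2.remap(g,P[...,0],P[...,1],cv2.INTER_LINEAR,borderValue=-1)
    return v
def mark(im,m):
    """angle (deg, world) of the narrow dark line on the bright band, with its contrast"""
    v=prof(im,m); med=np.median(v,1)
    nb=np.minimum(np.roll(med,9),np.roll(med,-9)); d=np.where((v.min(1)>=0),nb-med,-99)
    i=int(np.argmax(d)); w=np.arange(i-4,i+5)%360; k=np.clip(d[w],0,None)
    off=(k*np.arange(-4,5)).sum()/max(k.sum(),1e-6)
    return np.degrees(TH[i])+off, d[i]
E
python3 - <<'E'
from trk import *
a=cv2.imread('pics/w1.png')[:,:,::-1]; m=eyes.camera_model('wrist')
# disc circle from wrist image: bright, unsaturated
hsv=cv2.cvtColor(a,cv2.COLOR_RGB2HSV); k=((hsv[...,1]<50)&(hsv[...,2]>140)).astype(np.uint8)
k=cv2.morphologyEx(k,cv2.MORPH_OPEN,np.ones((3,3)))
cs,_=cv2.findContours(k,cv2.RETR_EXTERNAL,cv2.CHAIN_APPROX_NONE); c=max(cs,key=cv2.contourArea)
P=np.array([onz(m,u,v,.058)[:2] for u,v in cv2.convexHull(c)[:,0]]); 
for _ in range(8):
    A=np.c_[2*P,np.ones(len(P))]; s=np.linalg.lstsq(A,(P**2).sum(1),rcond=None)[0]; r=np.sqrt(s[2]+s[0]**2+s[1]**2)
    e=abs(np.hypot(*(P-s[:2]).T)-r); P=P[e<max(.002,np.percentile(e,85))]
print('wrist centre',s[:2],r,len(P))
t=cv2.imread('pics/top0.png')[:,:,::-1]; s0=cv2.imread('pics/scene0.png')[:,:,::-1]
print(mark(a,m),mark(t,eyes.camera_model('top')),mark(s0,eyes.camera_model('scene')))
for u,v in[(73,129),(98.6,173)]:
    p=onz(m,u,v,.058)[:2]-C; print(p,np.hypot(*p),np.degrees(np.arctan2(*p[::-1])))
# pointer: dark pixels outside rim
for nm,im,mm in(('w',a,m),('t',t,eyes.camera_model('top')),('s',s0,eyes.camera_model('scene'))):
    v=prof(im,mm,.141,.160,.066).mean(1); i=np.where((v<62)&(v>=0)&(abs(np.degrees(TH)+60)<30))[0]
    print(nm,np.degrees(TH[i]).round(),v[90:150].round().astype(int)[::2])
E
```

```text
wrist centre [0.57040944 0.00609454] 0.13782967140397903 47
(np.float64(-155.01761680225462), np.float32(53.07617)) (np.float64(-145.38832224606196), np.float32(33.731934)) (np.float64(-146.92243516960897), np.float32(41.535645))
[-0.10706286 -0.07622852] 0.13142771060961295 -144.5492188998601
[-0.06657808 -0.06063728] 0.09005287706340778 -137.6736995908801
w [-63. -62. -61. -60. -59. -58. -57. -56. -39. -38. -37. -36. -35. -34.
 -33. -32. -31.] [123 117  93  80  81  92 112 118 118 119 125 123 125  87  27  41  52  57
 128 131 131 126 124 124 123  93  19  13  13  15]
t [] [ 94  94  94  93  92  92  91  90  89  87  85  80  69  64  70  80  96 123
 144 151 153 155 156 157 157 157 157 156 155 154]
s [-42. -41. -40. -39. -38. -37. -36. -35. -34.] [70 70 71 72 72 72 71 70 70 71 71 71 71 70 66 63 63 65 68 72 73 74 74 72
 61 56 56 57 60 66]
```

```bash
python3 - <<'E'
from h import *
a=cv2.imread('pics/w1.png'); cv2.imwrite('pics/w1c.png',cv2.resize(a[90:384,0:340],None,fx=2,fy=2))
E
```

```text
(no output)
```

View pics/w1c.png

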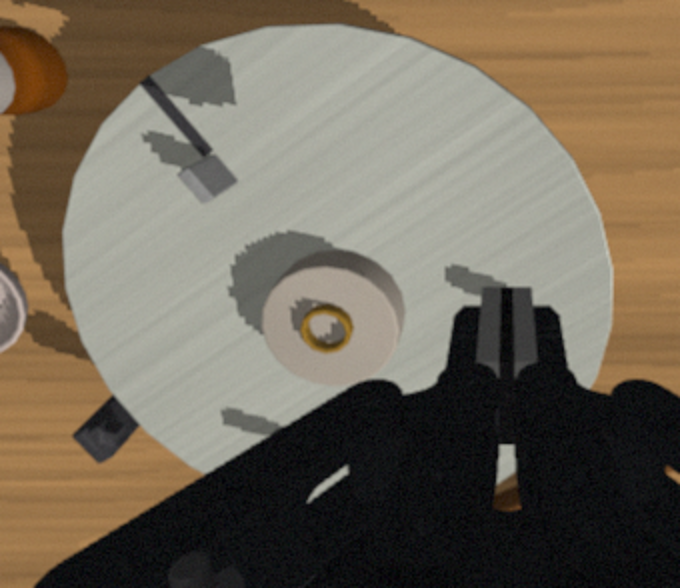

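```bash
python3 - <<'E'
from trk import *
print(readout.observe()['position'])
a,m=snap('wrist','w2.png')
v=prof(a,m,.141,.160,.066).mean(1); print(v[105:140].round().astype(int))
print(mark(a,m)); d=np.median(prof(a,m),1); print(d[10:60].round().astype(int))
hsv=cv2.cvtColor(a,cv2.COLOR_RGB2HSV); k=((hsv[...,1]<50)&(hsv[...,2]>140)).astype(np.uint8)
k=cv2.morphologyEx(k,cv2.MORPH_OPEN,np.ones((3,3)))
cs,_=cv2.findContours(k,cv2.RETR_EXTERNAL,cv2.CHAIN_APPROX_NONE); c=max(cs,key=cv2.contourArea)
P=np.array([onz(m,u,v,.058)[:2] for u,v in c[:,0]]); e=np.hypot(*(P-C).T); P=P[(e>.125)&(e<.15)]
for _ in range(6):
    A=np.c_[2*P,np.ones(len(P))]; s=np.linalg.lstsq(A,(P**2).sum(1),rcond=None)[0]; r=np.sqrt(s[2]+s[0]**2+s[1]**2)
    e=abs(np.hypot(*(P-s[:2]).T)-r); P=P[e<=max(.001,np.percentile(e,85))]
print('centre',s[:2],r,len(P)); print(readout.observe()['position'])
E
```

```text
[0.50663597 0.09095449 0.19151345]
[121 125 125 124 123 124 127 129 127 104  67  45  55  58  62  64  62  59
  83 128 131 129 127 125 124 125 126 125 125 124 122 121 122 122 121]
(np.float64(-152.29670561509985), np.float32(61.69629))
[169 168 168 168 168 167 168 167 168 168 166 138 104 100 101 100 101 103
 107 110 130 153 114  58  57  95 165 167 167 166 152 135 127 139 161 169
 170 170 169 170 169 170 169 169 168 169 170 169 170 170]
centre [0.56193112 0.00741857] 0.13326585784222114 493
[0.50684039 0.09104361 0.1919799 ]
```

```bash
cat >> trk.py <<'E'
C=np.array([.5622,.0070])
def cands(im,m,n=3,w=6):
    v=prof(im,m,.106,.130); med=np.median(v,1); d=np.minimum(np.roll(med,w),np.roll(med,-w))-med
    d[v.min(1)<0]=-9; out=[]
    for _ in range(n):
        i=int(np.argmax(d)); j=np.arange(i-3,i+4); k=np.clip(d[j%360],0,None)
        out.append((round(float(i-180+(k*(j-i)).sum()/max(k.sum(),1e-6)),1),int(d[i]))); d[np.arange(i-8,i+9)%360]=-9
    return out
E
python3 - <<'E'
from trk import *
for f,n in(('w2','wrist'),('top0','top'),('t1','top'),('scene0','scene'),('s1','scene')):
    print(f,cands(cv2.imread(f'pics/{f}.png')[:,:,::-1],eyes.camera_model(n)))
E
```

```text
w2 [(-154.6, 45), (-137.0, 34), (-71.4, 3)]
top0 [(-146.0, 38), (-60.3, 2), (-72.1, 2)]
t1 [(144.4, 30), (-155.6, 19), (116.0, 11)]
scene0 [(-146.4, 29), (-61.5, 1), (-71.8, 1)]
s1 [(-147.9, 18), (-60.7, 2), (-72.2, 1)]
```

Request:
arm_command(
  rows="1 0 -4 36 0 0 0; 1 0 0 36 0 0 0; 1 0 0 36 0 0 0; 1 -15 0 0 0 0 0; 1 -8 0 0 0 0 0",
)

```text
time_s: 2.38
position: [0.5303, 0.087, 0.0824]
tool_rot: [[-1.0, -0.0, -0.0], [-0.0, 1.0, -0.0], [0.0, -0.0, -1.0]]
ft_force: [-0.6, -0.7, 0.2]
grip_width: 0.0
```

Request:
arm_command(
  rows="1 0 0 0 0 0 0; 1 0 0 0 0 0 0",
)

```text
time_s: 2.55
position: [0.5304, 0.0869, 0.084]
tool_rot: [[-1.0, -0.0, 0.004], [-0.0, 1.0, -0.0], [-0.004, -0.0, -1.0]]
ft_force: [-0.4, 1.1, 0.1]
grip_width: 0.0002
```

```bash
python3 - <<'E'
from trk import *
s=readout.observe(); print(s['position'],s['ft_force'],s['time_s'])
b,m=snap('scene','s2.png'); print(cands(b,m))
cv2.imwrite('pics/s2c.png',cv2.resize(b[150:260,185:325,::-1],None,fx=5,fy=5,interpolation=cv2.INTER_CUBIC))
E
```

```text
[0.5303522  0.08685639 0.08402648] [-0.38821195  1.13762941  0.11478818] 2.55
[(-146.0, 21), (152.5, 4), (139.6, 2)]
```

View pics/s2c.png

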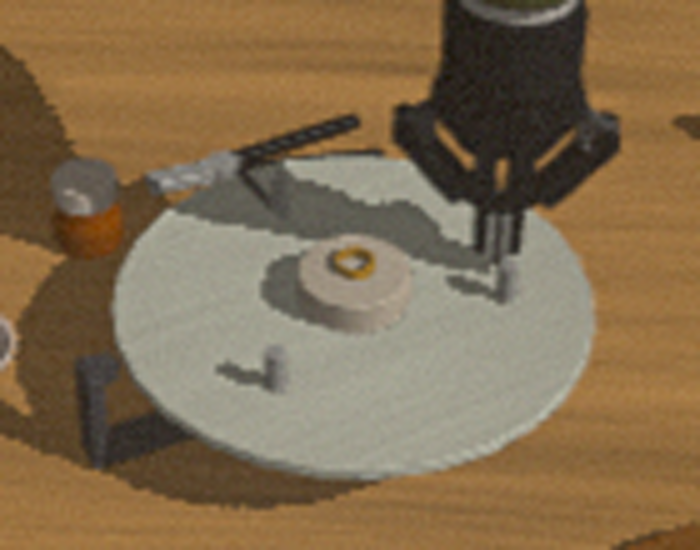

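The crop shows the fingertips right behind post B (the post is at about (508,280)), with the mark at the back near (260,190). I'll flick now.

Request:
arm_command(
  rows="1 -8 0 0 0 0 0; 1 -15 0 0 0 0 0; 1 -21 0 0 0 0 0; 1 -21 0 0 0 0 0; 1 6 0 -30 0 0 0",
)

```text
time_s: 3.02
position: [0.5898, 0.0863, 0.1077]
tool_rot: [[-1.0, 0.001, -0.007], [0.001, 1.0, 0.0], [0.007, 0.0, -1.0]]
ft_force: [-1.3, -0.0, -1.0]
grip_width: 0.0002
```

Request:
arm_command(
  rows="1 10 8 -20 0 0 0; 1 7 12 0 0 0 0; 1 5 9 0 0 0 0",
)

```text
time_s: 3.27
position: [0.5662, 0.1165, 0.1337]
tool_rot: [[-1.0, 0.0, 0.003], [0.0, 1.0, 0.0], [-0.003, 0.0, -1.0]]
ft_force: [-0.8, 1.4, -0.4]
grip_width: -0.0001
```

```bash
cat > look.py <<'E'
from trk import *
import sys,json
L=json.load(open('log.json')) if len(sys.argv)>2 else []
for i in range(int(sys.argv[1])):
    t=readout.observe()['time_s']; b,m=snap('scene','last.png'); c=cands(b,m,2); L.append((t,c)); print(round(t,3),c)
json.dump(L,open('log.json','w')); print(readout.observe()['position'])
E
python3 look.py 10
```

```text
3.267 [(111.2, 38), (125.3, 9)]
3.317 [(101.8, 41), (-171.1, 2)]
3.367 [(92.4, 43), (-155.1, 29)]
3.417 [(-161.8, 42), (83.2, 39)]
3.467 [(74.0, 42), (-168.1, 25)]
3.517 [(64.9, 42), (-175.4, 24)]
3.567 [(55.8, 44), (177.7, 27)]
3.617 [(46.9, 46), (170.8, 16)]
3.667 [(37.7, 46), (163.9, 17)]
3.717 [(29.0, 47), (157.2, 16)]
[0.56640463 0.11534606 0.13200686]
```

The disc is coasting at about -3.2 rad/s and tracks cleanly. I'll set the finger hovering over the band at 90°.

Request:
arm_command(
  rows="1 4 9 0 0 0 0; 1 0 0 0 0 0 0; 1 0 0 25 0 0 0; 1 0 0 24 0 0 0; 1 0 0 0 0 0 0",
)

```text
time_s: 4.18
position: [0.5601, 0.1249, 0.0796]
tool_rot: [[-1.0, -0.0, -0.007], [-0.0, 1.0, -0.0], [0.007, -0.0, -1.0]]
ft_force: [-0.1, -0.0, -1.0]
grip_width: -0.0
```

```bash
python3 look.py 24 a | tail -13
```

```text
4.783 [(-148.8, 25), (111.3, 14)]
4.833 [(111.3, 12), (98.0, 9)]
4.883 [(-165.8, 58), (111.3, 12)]
4.933 [(-172.6, 60), (111.4, 14)]
4.983 [(-179.4, 47), (111.2, 13)]
5.033 [(174.0, 43), (111.3, 13)]
5.083 [(166.2, 40), (111.2, 12)]
5.133 [(158.4, 34), (111.3, 13)]
5.183 [(111.3, 12), (-95.2, 11)]
5.233 [(-100.9, 24), (111.3, 12)]
5.283 [(-105.8, 25), (111.2, 12)]
5.333 [(111.3, 12), (98.3, 9)]
[0.5622751  0.12467858 0.08330621]
```

Request:
arm_command(
  rows="1 0 0 0 0 0 0; 1 0 0 0 0 0 0; 1 0 0 0 0 0 0; 1 0 0 0 0 0 0; 1 0 0 0 0 0 0",
)

```text
time_s: 5.8
position: [0.5623, 0.1247, 0.0833]
tool_rot: [[-1.0, 0.0, 0.0], [0.0, 1.0, -0.0], [-0.0, -0.0, -1.0]]
ft_force: [0.3, -0.1, -0.5]
grip_width: 0.0
```

Request:
arm_command(
  rows="1 0 0 0 0 0 0; 1 0 0 0 0 0 0; 1 0 0 0 0 0 0; 1 0 0 0 0 0 0; 1 0 0 0 0 0 0",
)

```text
time_s: 6.22
position: [0.5623, 0.1247, 0.0833]
tool_rot: [[-1.0, 0.0, -0.0], [0.0, 1.0, -0.0], [0.0, -0.0, -1.0]]
ft_force: [-0.9, -0.2, 0.3]
grip_width: -0.0002
```

```bash
python3 look.py 8 a; cat > fit.py <<'E'
import json,numpy as np
from scipy.optimize import least_squares
L=json.load(open('log.json')); PTR=-61.3
f=lambda p,t:p[0]-( (p[1]+p[3]*p[2])*p[2]*(1-np.exp(-(t-3.2)/p[2]))-p[3]*p[2]*(t-3.2))  # deg, CW
w=lambda p,t:(p[1]+p[3]*p[2])*np.exp(-(t-3.2)/p[2])-p[3]*p[2]
O=[];p=np.array([123.,186.,7.,1.7])
for r in range(3):
  O=[];lim=None
  q=p
  for t,c in L:
    best=[( (a-q_+180)%360-180 ,a) for a,k in c for q_ in [f(q,t)] if k>11 and -145<a<105 and not 110.5<a<112]
    if best:
      e,a=min(best,key=lambda z:abs(z[0]))
      if abs(e)<(25 if r==0 else 10): O.append((t,f(q,t)+e))
    T=[o for o in O]
    if len(T)>=6 and r==0:
      X=np.array(T); q=least_squares(lambda z:np.r_[f(z,X[:,0])-X[:,1],(z[2]-7)*.5,(z[3]-1.7)*2],q,loss='soft_l1').x
  X=np.array(O); p=least_squares(lambda z:np.r_[f(z,X[:,0])-X[:,1],(z[2]-7)*.3,(z[3]-1.7)*2],q,loss='soft_l1').x
res=f(p,X[:,0])-X[:,1]; print('p',p.round(2),'n',len(X),'rms',res.std().round(2),'last',X[-1],res[-5:].round(1))
t=np.arange(L[-1][0],40,.002); th=(f(p,t)-PTR+180)%360-180
i=np.where((th[:-1]>0)&(th[1:]<=0)&(th[:-1]<90))[0]
for j in i[:6]: print('pass t=%.3f w=%.1f deg/s'%(t[j],w(p,t[j])))
z=t[w(p,t)<1]; print('stops',z[:1])
E
python3 fit.py
```

```text
6.217 [(10.2, 56), (111.1, 12)]
6.267 [(3.9, 57), (111.3, 14)]
6.317 [(-2.3, 56), (111.4, 11)]
6.367 [(-8.6, 54), (111.3, 12)]
6.417 [(-14.8, 56), (111.3, 11)]
6.467 [(-21.0, 56), (111.3, 12)]
6.517 [(-27.2, 55), (111.3, 12)]
6.567 [(-33.2, 54), (111.4, 12)]
[0.56227621 0.1247024  0.08331859]
p [124.23 191.45   7.98   1.7 ] n 29 rms 0.41 last [   6.5667 -393.2   ] [-0.1 -0.   0.   0.1  0. ]
pass t=6.803 w=116.9 deg/s
pass t=10.861 w=64.9 deg/s
stops [24.3047]
```

Fit residual is 0.4°. The next pass is at about 6.8 s at full speed, and the one after is at 10.86 s at 65°/s, where I'll brake. I'll lower the finger gently to a gap of about 3 mm and wait.

Request:
arm_command(
  rows="1 0 0 1 0 0 0; 1 0 0 1 0 0 0; 1 0 0 1 0 0 0; 1 0 0 1 0 0 0; 1 0 0 1 0 0 0",
)

```text
time_s: 7.03
position: [0.5623, 0.1247, 0.0782]
tool_rot: [[-1.0, 0.0, -0.0], [0.0, 1.0, -0.0], [0.0, -0.0, -1.0]]
ft_force: [0.7, 0.6, -0.2]
grip_width: -0.0002
```

Request:
arm_command(
  rows="1 0 0 0 0 0 0; 1 0 0 0 0 0 0; 1 0 0 0 0 0 0; 1 0 0 0 0 0 0; 1 0 0 0 0 0 0",
)

```text
time_s: 7.45
position: [0.5623, 0.1247, 0.0784]
tool_rot: [[-1.0, 0.0, 0.0], [0.0, 1.0, -0.0], [-0.0, -0.0, -1.0]]
ft_force: [-0.5, -0.4, -0.0]
grip_width: 0.0
```

Request:
arm_command(
  rows="1 0 0 0 0 0 0; 1 0 0 0 0 0 0; 1 0 0 0 0 0 0; 1 0 0 0 0 0 0; 1 0 0 0 0 0 0",
)

```text
time_s: 7.87
position: [0.5623, 0.1247, 0.0783]
tool_rot: [[-1.0, 0.0, 0.0], [0.0, 1.0, -0.0], [-0.0, -0.0, -1.0]]
ft_force: [0.7, 0.3, 0.9]
grip_width: -0.0
```

Request:
arm_command(
  rows="1 0 0 0 0 0 0; 1 0 0 0 0 0 0; 1 0 0 0 0 0 0; 1 0 0 0 0 0 0; 1 0 0 0 0 0 0",
)

```text
time_s: 8.28
position: [0.5623, 0.1247, 0.0783]
tool_rot: [[-1.0, 0.0, 0.0], [0.0, 1.0, -0.0], [-0.0, -0.0, -1.0]]
ft_force: [-0.2, -0.2, -0.2]
grip_width: -0.0001
```

```bash
python3 look.py 3 a; python3 fit.py
```

```text
8.283 [(-102.3, 30), (96.9, 10)]
8.333 [(-106.1, 25), (96.9, 10)]
8.383 [(96.8, 11), (122.4, 3)]
[0.56228043 0.124711   0.07833009]
p [124.23 191.45   7.98   1.7 ] n 29 rms 0.41 last [   6.5667 -393.2   ] [-0.1 -0.   0.   0.1  0. ]
pass t=10.859 w=64.9 deg/s
stops [24.3033]
```

Request:
arm_command(
  rows="1 0 0 0 0 0 0; 1 0 0 0 0 0 0; 1 0 0 0 0 0 0; 1 0 0 0 0 0 0; 1 0 0 0 0 0 0",
)

```text
time_s: 8.85
position: [0.5623, 0.1247, 0.0783]
tool_rot: [[-1.0, 0.0, 0.0], [0.0, 1.0, -0.0], [-0.0, -0.0, -1.0]]
ft_force: [-0.1, 0.1, -0.3]
grip_width: 0.0001
```

Request:
arm_command(
  rows="1 0 0 0 0 0 0; 1 0 0 0 0 0 0; 1 0 0 0 0 0 0; 1 0 0 0 0 0 0; 1 0 0 0 0 0 0",
)

```text
time_s: 9.27
position: [0.5623, 0.1247, 0.0783]
tool_rot: [[-1.0, 0.0, -0.0], [0.0, 1.0, -0.0], [0.0, -0.0, -1.0]]
ft_force: [0.6, 1.2, 0.4]
grip_width: -0.0001
```

```bash
python3 look.py 12 a; sed -i 's/-145<a<105/-145<a<92/' fit.py; python3 fit.py
```

```text
9.267 [(53.4, 56), (175.8, 44)]
9.317 [(49.3, 58), (172.7, 28)]
9.367 [(45.2, 59), (169.4, 20)]
9.417 [(41.2, 58), (166.6, 21)]
9.467 [(37.2, 59), (163.4, 19)]
9.517 [(33.2, 61), (160.5, 17)]
9.567 [(29.2, 62), (-96.9, 17)]
9.617 [(25.2, 61), (-99.7, 22)]
9.667 [(21.3, 60), (-102.1, 28)]
9.717 [(17.4, 62), (-105.1, 26)]
9.767 [(13.6, 61), (-107.5, 11)]
9.817 [(9.8, 63), (96.7, 11)]
[0.56226703 0.12468582 0.07831007]
p [124.03 190.91   8.06   1.6 ] n 39 rms 0.39 last [   9.8167 -710.2   ] [ 0.  -0.  -0.  -0.1 -0.1]
pass t=10.809 w=66.4 deg/s
stops [24.8307]
```

```bash
python3 look.py 1 a; python3 fit.py
```

```text
9.867 [(6.0, 63), (97.2, 11)]
[0.56227754 0.12467213 0.07831621]
p [124.03 190.92   8.06   1.61] n 40 rms 0.38 last [   9.8667 -714.    ] [ 0.   0.  -0.1 -0.1 -0.1]
pass t=10.809 w=66.3 deg/s
stops [24.8107]
```

Request:
arm_command(
  rows="1 0 0 0 0 0 0; 1 0 0 0 0 0 0; 1 0 0 0 0 0 0; 1 0 0 0 0 0 0; 1 0 0 0 0 0 0",
)

```text
time_s: 10.33
position: [0.5623, 0.1247, 0.0783]
tool_rot: [[-1.0, 0.0, 0.0], [0.0, 1.0, -0.0], [-0.0, -0.0, -1.0]]
ft_force: [0.5, 0.6, -1.2]
grip_width: 0.0
```

Request:
arm_command(
  rows="1 0 0 0 0 0 0; 1 0 0 0 0 0 0; 1 0 0 0 0 0 0; 1 0 0 0 0 0 0; 1 0 0 5 0 0 0",
)

```text
time_s: 10.75
position: [0.5633, 0.1247, 0.0746]
tool_rot: [[-1.0, 0.0, 0.004], [0.0, 1.0, 0.0], [-0.004, 0.0, -1.0]]
ft_force: [-1.4, -0.1, 72.7]
grip_width: 0.0
```

Request:
arm_command(
  rows="1 0 0 -0.5 0 0 0",
)

```text
time_s: 10.83
position: [0.5637, 0.1247, 0.0751]
tool_rot: [[-1.0, 0.0, 0.005], [0.0, 1.0, 0.0], [-0.005, 0.0, -1.0]]
ft_force: [-1.6, 0.3, 8.8]
grip_width: 0.0004
```

```bash
python3 look.py 2 a; python3 -c "
from h import *
s=readout.observe();print(s['ft_force'],s['position'])"
```

```text
10.833 [(-57.9, 58), (-178.6, 54)]
10.883 [(-178.2, 55), (-57.6, 54)]
[0.56342655 0.12469482 0.07503701]
[0.61673415 1.29352378 9.1876845 ] [0.56342655 0.12469482 0.07503701]
```

The disc is stopped with the mark at -57.7°, against the pointer at about -61°, so it is inside the window. I'll hold it, then drag it gently about 6 mm with the finger to centre it, let it settle and check.

Request:
arm_command(
  rows="1 0 0 0 0 0 0; 1 0 0 0 0 0 0; 1 0 0 0 0 0 0; 1 0 0 0 0 0 0; 1 0 0 0 0 0 0",
)

```text
time_s: 11.35
position: [0.5634, 0.1247, 0.075]
tool_rot: [[-1.0, 0.0, 0.004], [0.0, 1.0, 0.0], [-0.004, 0.0, -1.0]]
ft_force: [-0.1, 0.2, 10.3]
grip_width: 0.0001
```

Request:
arm_command(
  rows="1 -1 0 0 0 0 0; 1 -1.2 0 0 0 0 0; 1 -1.2 0 0 0 0 0; 1 -1.2 0 0 0 0 0; 1 -1 0 0 0 0 0",
)

```text
time_s: 11.77
position: [0.569, 0.1246, 0.075]
tool_rot: [[-1.0, 0.0, 0.003], [0.0, 1.0, -0.0], [-0.003, -0.0, -1.0]]
ft_force: [0.1, -0.9, 9.8]
grip_width: 0.0002
```

Request:
arm_command(
  rows="1 0 0 0 0 0 0; 1 0 0 0 0 0 0; 1 0 0 0 0 0 0; 1 0 0 0 0 0 0; 1 0 0 0 0 0 0",
)

```text
time_s: 12.18
position: [0.5689, 0.1246, 0.075]
tool_rot: [[-1.0, 0.0, 0.003], [0.0, 1.0, -0.0], [-0.003, -0.0, -1.0]]
ft_force: [-1.3, -1.8, 9.9]
grip_width: -0.0
```

```bash
python3 look.py 2 a; python3 - <<'E'
from trk import *
b=cv2.imread('pics/last.png'); m=eyes.camera_model('scene')
print(pix(m,[.5622+.139*np.cos(np.radians(-61.3)),.007+.139*np.sin(np.radians(-61.3)),.062]))
cv2.imwrite('pics/lc.png',cv2.resize(b[150:260,185:325],None,fx=5,fy=5,interpolation=cv2.INTER_CUBIC))
E
```

```text
12.183 [(-60.3, 55), (-179.8, 30)]
12.233 [(-60.3, 55), (-179.8, 29)]
[0.56891237 0.12460896 0.07501928]
[208.13633052 221.46367405]
```

View pics/lc.png

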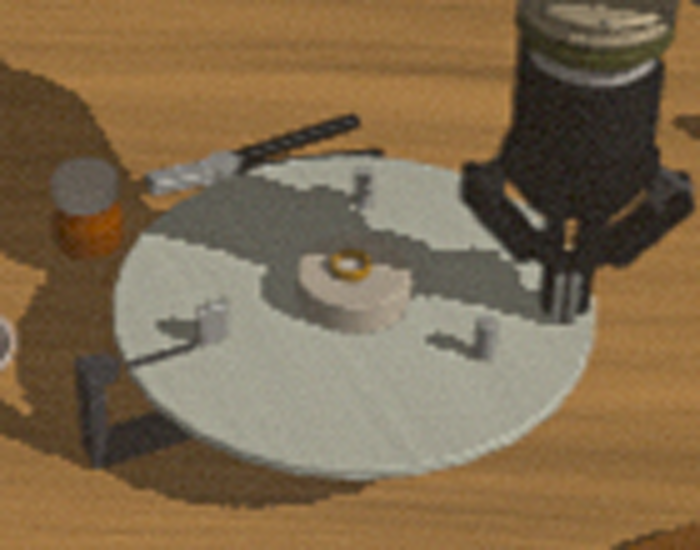

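The mark (from about (200,340) to (128,366)) points at the pointer tip (about (118,358)), and the ring is still on the block. I'll lift straight up and watch the disc.

Request:
arm_command(
  rows="1 0 0 -3 0 0 0; 1 0 0 -12 0 0 0; 1 0 0 -30 0 0 0; 1 0 0 -30 0 0 0; 1 0 0 0 0 0 0",
)

```text
time_s: 12.7
position: [0.5699, 0.1248, 0.154]
tool_rot: [[-1.0, 0.0, 0.009], [0.0, 1.0, 0.0], [-0.009, 0.0, -1.0]]
ft_force: [1.2, 0.1, 0.6]
grip_width: 0.0004
```

```bash
python3 look.py 3 a
```

```text
12.7 [(-58.3, 57), (-177.9, 27)]
12.75 [(-58.1, 53), (-177.8, 27)]
12.8 [(-57.9, 57), (-177.8, 26)]
[0.56751137 0.12468408 0.14820252]
```

Request:
arm_command(
  rows="1 0 0 0 0 0 0; 1 0 0 0 0 0 0; 1 0 0 0 0 0 0; 1 0 0 0 0 0 0; 1 0 0 0 0 0 0",
)

```text
time_s: 13.27
position: [0.5678, 0.1247, 0.1484]
tool_rot: [[-1.0, 0.0, -0.001], [0.0, 1.0, -0.0], [0.001, -0.0, -1.0]]
ft_force: [-0.7, 0.0, 0.8]
grip_width: 0.0001
```

```bash
python3 look.py 3 a
```

```text
13.267 [(-56.1, 57), (-176.1, 25)]
13.317 [(-55.9, 58), (-176.2, 26)]
13.367 [(-55.8, 56), (-176.0, 26)]
[0.56788258 0.12469782 0.14870935]
```

Lifting left a slow counter-clockwise drift of about 3.5°/s, so I'm catching the disc again at once.

Request:
arm_command(
  rows="1 0 0 32 0 0 0; 1 0 0 25 0 0 0; 1 0 0 10 0 0 0; 1 0 0 4.5 0 0 0; 1 -1 0 3 0 0 0",
)

```text
time_s: 13.83
position: [0.5694, 0.1247, 0.075]
tool_rot: [[-1.0, 0.0, 0.001], [0.0, 1.0, -0.0], [-0.001, -0.0, -1.0]]
ft_force: [-1.7, -1.5, 17.0]
grip_width: 0.0002
```

```bash
python3 look.py 1 a;  python3 -c "
from h import *
s=readout.observe();print(s['ft_force'],s['position'])"
```

```text
13.833 [(-55.1, 57), (-176.0, 43)]
[0.5701334  0.12461245 0.07544425]
[ 0.48989585 -0.82326934 -0.35027096] [0.5701334  0.12461245 0.07544425]
```

Request:
arm_command(
  rows="1 -1.2 0 0.6 0 0 0; 1 -1.2 0 0.2 0 0 0; 1 -1.2 0 0 0 0 0; 1 -1.2 0 0 0 0 0; 1 -1.2 0 0 0 0 0",
)

```text
time_s: 14.3
position: [0.5759, 0.1245, 0.0751]
tool_rot: [[-1.0, 0.0, 0.003], [0.0, 1.0, -0.0], [-0.003, -0.0, -1.0]]
ft_force: [-1.2, -1.4, 6.0]
grip_width: 0.0001
```

```bash
python3 look.py 1 a;  python3 -c "
from h import *
s=readout.observe();print(s['ft_force'],s['position'])"
```

```text
14.3 [(-58.9, 56), (-178.4, 30)]
[0.57609326 0.12448276 0.07505983]
[ 0.56631292 -0.83552681  5.66114647] [0.57609326 0.12448276 0.07505983]
```

Request:
arm_command(
  rows="1 -1.2 0 0 0 0 0; 1 -1.2 0 0 0 0 0; 1 -1.2 0 0 0 0 0; 1 -0.8 0 0 0 0 0; 1 -0.4 0 0 0 0 0",
)

```text
time_s: 14.77
position: [0.5807, 0.1244, 0.0751]
tool_rot: [[-1.0, 0.0, 0.003], [0.0, 1.0, -0.001], [-0.003, -0.001, -1.0]]
ft_force: [-0.4, -2.7, 6.2]
grip_width: -0.0
```

Request:
arm_command(
  rows="1 0 0 0 0 0 0; 1 0 0 0 0 0 0; 1 0 0 0 0 0 0; 1 0 0 0 0 0 0; 1 0 0 0 0 0 0",
)

```text
time_s: 15.18
position: [0.5806, 0.1244, 0.0751]
tool_rot: [[-1.0, 0.0, 0.003], [0.0, 1.0, -0.001], [-0.003, -0.001, -1.0]]
ft_force: [-0.1, -2.4, 5.9]
grip_width: -0.0003
```

```bash
python3 look.py 1 a
```

```text
15.183 [(-61.3, 55), (179.9, 28)]
[0.58059775 0.12437216 0.07507892]
```

Request:
arm_command(
  rows="1 -0.1 0 -0.1 0 0 0; 1 -0.1 0 -0.1 0 0 0; 1 -0.1 0 -0.1 0 0 0; 1 -0.1 0 -0.1 0 0 0; 1 0 0 0 0 0 0",
)

```text
time_s: 15.65
position: [0.5807, 0.1244, 0.0751]
tool_rot: [[-1.0, 0.0, 0.002], [0.0, 1.0, -0.001], [-0.002, -0.001, -1.0]]
ft_force: [0.3, -3.3, 5.4]
grip_width: -0.0
```

```bash
python3 look.py 1 a; python3 -c "
from h import *
s=readout.observe();print(s['ft_force'],s['position'])"
```

```text
15.65 [(-61.3, 53), (-180.2, 28)]
[0.58075201 0.12436296 0.07505033]
[-1.20781945 -1.85671927  5.22465966] [0.58075201 0.12436296 0.07505033]
```

Request:
arm_command(
  rows="1 -0.1 0 -0.1 0 0 0; 1 -0.1 0 -0.1 0 0 0; 1 -0.1 0 -0.1 0 0 0; 1 -0.1 0 -0.1 0 0 0; 1 0 0 0 0 0 0",
)

```text
time_s: 16.12
position: [0.5809, 0.1244, 0.0751]
tool_rot: [[-1.0, 0.0, 0.001], [0.0, 1.0, -0.001], [-0.001, -0.001, -1.0]]
ft_force: [0.8, -3.5, 5.1]
grip_width: 0.0
```

```bash
python3 look.py 1 a; python3 -c "
from h import *
s=readout.observe();print(s['ft_force'],s['position'])"
```

```text
16.117 [(-61.4, 53), (179.9, 27)]
[0.58092734 0.12436872 0.07506813]
[-0.89220026 -3.43944111  5.64210423] [0.58092734 0.12436872 0.07506813]
```

Request:
arm_command(
  rows="1 -0.1 0 -0.1 0 0 0; 1 -0.1 0 -0.1 0 0 0; 1 -0.05 0 -0.1 0 0 0; 1 -0.05 0 -0.1 0 0 0; 1 -0.05 0 -0.1 0 0 0",
)

```text
time_s: 16.58
position: [0.581, 0.1245, 0.0751]
tool_rot: [[-1.0, 0.0, 0.0], [0.0, 1.0, -0.0], [-0.0, -0.0, -1.0]]
ft_force: [-1.0, -2.6, 4.8]
grip_width: -0.0
```

```bash
python3 look.py 1 a; python3 -c "
from h import *
s=readout.observe();print(s['ft_force'],s['position'],s['tool_rot'][:,2])"
```

```text
16.583 [(-61.5, 53), (179.9, 29)]
[0.58097952 0.12449843 0.07505978]
[-0.86423271 -3.86924877  4.25051981] [0.58097952 0.12449843 0.07505978] [ 3.82553405e-04 -3.15147217e-04 -9.99999877e-01]
```

Request:
arm_command(
  rows="1 -0.03 0 -0.1 0 0 0; 1 -0.03 0 -0.1 0 0 0; 1 0 0 -0.1 0 0 0; 1 0 0 -0.1 0 0 0; 1 0 0 -0.1 0 0 0",
)

```text
time_s: 17.05
position: [0.5807, 0.1249, 0.0751]
tool_rot: [[-1.0, 0.0, -0.001], [0.0, 1.0, 0.0], [0.001, 0.0, -1.0]]
ft_force: [0.0, -1.1, 2.9]
grip_width: -0.0
```

```bash
python3 look.py 2 a; python3 -c "
from h import *
s=readout.observe();print(s['ft_force'],s['position'],s['tool_rot'][:,2])"
```

```text
17.05 [(-61.3, 55), (179.9, 27)]
17.1 [(-61.3, 55), (179.9, 26)]
[0.58073258 0.12491486 0.07509085]
[-0.53361783 -0.6809494   1.03499568] [0.58073258 0.12491486 0.07509085] [-5.15741599e-04  3.86204494e-04 -9.99999792e-01]
```

Force is about 1–2 N and the disc is still. I'll carry on unloading slowly.

Request:
arm_command(
  rows="1 0 0 -0.1 0 0 0; 1 0 0 -0.1 0 0 0; 1 0 0 -0.1 0 0 0; 1 0 0 -0.1 0 0 0; 1 0 0 -0.1 0 0 0",
)

```text
time_s: 17.57
position: [0.5808, 0.1248, 0.0757]
tool_rot: [[-1.0, 0.0, -0.0], [0.0, 1.0, 0.0], [0.0, 0.0, -1.0]]
ft_force: [0.7, 0.4, -0.3]
grip_width: 0.0001
```

Request:
arm_command(
  rows="1 0 0 -0.2 0 0 0; 1 0 0 -0.2 0 0 0; 1 0 0 -0.2 0 0 0; 1 0 0 -0.3 0 0 0; 1 0 0 -0.5 0 0 0",
)

```text
time_s: 17.98
position: [0.5809, 0.1247, 0.0772]
tool_rot: [[-1.0, 0.0, -0.0], [0.0, 1.0, 0.0], [0.0, 0.0, -1.0]]
ft_force: [0.4, -0.1, 0.5]
grip_width: -0.0004
```

```bash
python3 look.py 4 a
```

```text
17.983 [(-61.2, 54), (-180.0, 27)]
18.033 [(-61.2, 54), (179.9, 25)]
18.083 [(-61.2, 54), (179.9, 27)]
18.133 [(-61.2, 55), (-180.1, 27)]
[0.58091011 0.12467078 0.0772599 ]
```

Free of contact and still at -61.2°. I'll raise the hand clear and check before handing in.

Request:
arm_command(
  rows="1 0 0 -4 0 0 0; 1 0 0 -15 0 0 0; 1 0 0 -25 0 0 0; 1 0 0 -25 0 0 0; 1 0 0 -10 0 0 0",
)

```text
time_s: 18.6
position: [0.5819, 0.1247, 0.1597]
tool_rot: [[-1.0, 0.0, 0.005], [0.0, 1.0, 0.0], [-0.005, 0.0, -1.0]]
ft_force: [0.4, -0.6, 0.0]
grip_width: 0.0001
```

Request:
arm_command(
  rows="1 0 0 0 0 0 0; 1 0 0 0 0 0 0; 1 0 0 0 0 0 0; 1 0 0 0 0 0 0; 1 0 0 0 0 0 0",
)

```text
time_s: 19.02
position: [0.5805, 0.1247, 0.155]
tool_rot: [[-1.0, 0.0, -0.002], [0.0, 1.0, -0.0], [0.002, -0.0, -1.0]]
ft_force: [1.1, 0.7, 0.1]
grip_width: 0.0
```

```bash
python3 look.py 3 a; python3 - <<'E'
from h import *
im=cv2.imread('pics/last.png'); hsv=cv2.cvtColor(im,cv2.COLOR_BGR2HSV)
m=eyes.camera_model('scene'); print('block px',pix(m,[.5622,.007,.081]))
c=im[185:220,235:276]; h=hsv[185:220,235:276]; y,x=np.where((h[...,1]>120)&(h[...,0]<30)); print('ring px',235+x.mean(),185+y.mean(),len(x))
print('ring offset',(onz(m,235+x.mean(),185+y.mean(),.081)-[.5622,.007,.081])[:2])
a=cv2.cvtColor(cv2.imread('pics/scene0.png'),7).astype(int);b=cv2.cvtColor(im,7).astype(int)
cv2.imwrite('pics/fin.png',cv2.resize(im,(720,540)))
E
```

```text
19.017 [(-61.2, 54), (-180.0, 26)]
19.067 [(-61.2, 53), (179.9, 26)]
19.117 [(-61.2, 54), (179.9, 27)]
[0.58079118 0.12466906 0.15569713]
block px [255.25497189 202.39453153]
ring px 254.76666666666665 202.5 30
ring offset [ 0.00056325 -0.00131952]
```

View pics/fin.png

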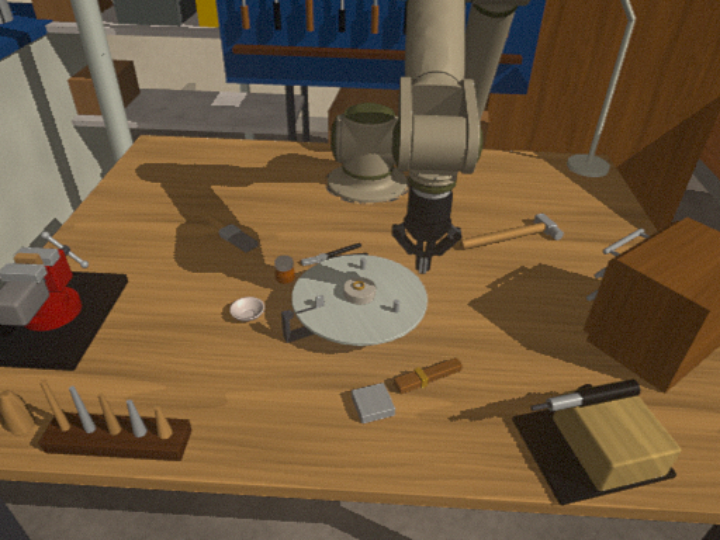

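The disc is at rest with the mark at the pointer (around (290,318)), the ring is centred, and the bystanders haven't moved. I'm handing it in.

```bash
python3 -c "
from rig import env
print(env.close_job())"
```

```text
the job is handed in; nothing more can be done
None
```

The disc ended at rest with its mark at the pointer, the finger is clear, and the job is handed in. The rig gave no verdict. It did not stop cleanly in one go, because my first lift set the disc drifting again.

- **Flick and coast:** I pushed post B and the disc spun clockwise at about 3.2 rad/s. It coasted untouched for well over two seconds, still above 2 rad/s three seconds later.
- **Brake:** I pressed on the band at the second pass of the pointer and stopped it with the mark about 3.6° short. The wrist force spiked to about 73 N on contact, against the 120 N limit. I then dragged the disc with the finger to about 1° from the pointer.
- **Lift problem:** Lifting the finger left a slow drift of about 3.5°/s away from the pointer. I caught it about 6° off, which is inside the 8° window but close to its edge. I dragged it back and released the pressure gradually.
- **Last checks:** The mark held at -61.2° over the last three pictures, against the pointer at about -61.3° (my estimate, good to about 2°). The ring is within 2 mm of the block's centre. The other things on the bench looked unmoved in the last picture, though I did not measure them.

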